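# Start and close the screw cap of a bolt canister

## Task

The orange cap of the bolt canister has been put on with its thread missed. Without lifting it off, turn it backwards (counter-clockwise from above) until the thread drops into place, then screw it clockwise fully down and let go; leave everything else where it lies.

Things in the scene. Friction and masses are not known exactly. Their poses are not given: they have to be found in the camera images.
- cap_grip (a point): Centre of the grip bar on the loose orange screw cap (about 150 g). Bar 72 mm long (this point's x axis), 22 wide (y), 32 high; lid's flat top 16 mm below this point; z up the screw axis. Lid 84 mm across, 37 high. Side play 1.5 mm. It drops by its own weight when unsupported, but not while gripped firmly: slacken the grip or ease it down to feel for the drop.
- cap_pointer (a point): White pointer on the cap's rim, 43 mm from the screw axis at the bar's +x end, 19 mm below cap_grip; turns with the cap. The cap's inner lugs (three, 120 degrees apart) are hidden; one lies under it.
- canister: Grey canister with the orange cap, fixed to the bench. Foot 116 mm across, body 100 mm across, 86 high, neck to 121. Origin: foot centre on the bench; z up the neck axis. At the start the lugs lie on the thread ridges and cap_grip is 161 mm above the origin; then it can drop to 149 mm, and fully screwed down it is at 144 mm. Three-start right-hand thread.
- thread_start (a point): White mark on the canister's shoulder, 46 mm from the axis, 86 mm up. Cap pointer over it: middle of the thread's entry. The pointer starts 39 to 68 degrees clockwise of it. Turning back, the cap comes free to drop 15 degrees before the mark; once dropped, a stop blocks it 15 degrees beyond.
- closed_mark (a point): Green mark on the shoulder, 46 mm from the axis, 86 mm up, 75 degrees clockwise of thread_start. Pointer over it, cap down: fully closed, against a stop. With the lugs still on the ridges the stop blocks there too. From the entry the cap sinks 5 mm on the way here, guided by the thread.
- other_canister: Same canister with a black cap, already closed, fixed to the bench; bystander, 160 mm high. Origin: centre of its foot.
- wrench: Loose steel wrench, 170 mm long along its x axis, lying; bystander.
- bracket: Loose steel angle bracket 90 x 40 x 64 mm high; bystander.
- carton: Loose white carton 100 x 70 x 50 mm high; bystander.
- shackle: Loose steel shackle with red pin, about 75 x 66 x 16 mm, lying; bystander.
- mallet: Loose rubber mallet with wooden handle, 260 mm long along its x axis, lying; bystander.
- tin: Loose upright tin with yellow label, 70 mm across, 100 mm high; bystander.
Things that resemble listed ones, but are neither listed nor needed, are in the scene too. What is shaped like the part that bears cap_grip but green is not meant.

How it is judged:
On the way:
1. turned backwards, the cap drops off the ridges into the thread (z of cap_grip in the frame of canister between 0.1455 and 0.1515 m and angle between cap_grip's own z axis and vertical below 0.1 rad), for 0.1 s.
At the end, for the whole second after the job is handed in: The orange cap is screwed down to within 1.5 mm of its lowest position on the canister (cap_grip less than 145.5 mm above the canister's origin), upright within 3 degrees, on the neck's axis within 6 mm, at rest and released (z of cap_grip in the frame of canister below 0.1455 m and horizontal distance between cap_grip and canister below 0.006 m and angle between cap_grip's own z axis and vertical below 0.06 rad and linear speed of cap below 0.02 m/s and angular speed of cap below 0.1 rad/s); the robot touches nothing.
It fails at once if the cap is lifted off the neck (z of cap_grip in the frame of canister above 0.175 m).
It fails at once if another loose thing is pushed more than 40 mm (distance of any of wrench, bracket, carton, shackle, mallet, tin from where it was at the start of the episode above 0.04 m).
It also fails if it takes over 58 s, if anything falls off the work surface, if the arm or the gripper's body presses on something with over 40 N, if the wrist force passes 120 N, or if a joint passes its speed limit or range.

## Robot

A 6-joint arm with a two-finger parallel gripper is mounted at the origin on the work surface. World frame = base frame: x ahead of the robot, y to its left, z up, the work surface at z = 0. Lengths are in m, angles in rad, forces in N, time in s.
With the tool pointing down it reaches from about 0.325 to 0.925 m from the base axis. Payload 3.1 kg.
Tool frame: the origin (TCP) lies at the very end of the fingers, on their centre line; the grasp point (between the pads) lies manip.grasp_offset behind it (manip.grasp_offset is the distance from the TCP to the grasp point, in m); x points along the fingers, y is the direction in which the jaws open and shut, and the axes are right-handed (so a half turn about x gives the same grasp; the last joint's range is limited). The gripper opens to 85 mm and grips with 20 to 120 N. Pads are 22 mm wide; open, the fingers measure 114 mm over their backs; the gripper's body (76 mm by 85 mm) begins 54 mm behind the grasp point. The pads swing forward as they close: fully open they stand 13 mm farther back than shut.
Start: joints at [-1.279, 0.217, 1.613, -0, 1.311, -0.112], TCP at [0.246, -0.575, 0.231] pointing down, gripper open.
Joint ranges: [-2.75, 2.75], [-0.78, 2.1], [0.31, 2.55], [-1.13, 4.27], [0.13, 2.63], [-2.58, 2.58]. Speed limits (rad/s): [2.79, 2.79, 3.14, 3.14, 3.14, 3.14].

## Interface

Orientations are given as a unit quaternion [w, x, y, z].
In Python, from workcell import manip, read_camera, camera_info, order gives the robot as it stands. The module is installed in compiled form; this text tells all that it offers.
- The arm moves only by the tool arm_command, never from a script. Its argument "targets" is a list of rows, each a list of 4 numbers: the shift along the tool's x, y, z in cm, then the turn about the tool's x in rad. A call has 1 to 8 rows; each row is the pose to reach, as a shift and turn from the pose commanded when the call began, along the tool's axes at that moment; what a row does not reach only later rows make up. A row lasts 1/10 s, in which the tool goes at most 50 mm and 8.59 degrees, less where a joint would pass 70% of its speed; a pose out of reach is approached as far as the arm can. A call with a gripper value outside its range is refused whole. "fingers" is the finger opening in cm, from 0 to 8.54, set as the call begins (left out, the last holds). The fingers move at their own pace and stop on an object; "squeeze" is the grip in N (left out, the last holds). Time passes only in rows, so rows that repeat a pose let the fingers close. It gives the time, the measured TCP pose, the force and the opening at its end, in the units of the state.
- manip.get_state(): the state, without advancing time (a new reading comes with each control period).
- read_camera(name): name is "scene" or "top" or "wrist"; returns the picture (420x560x3 uint8, blue, green, red); there is no depth.
- camera_info(name): a dict with "fov_y" (degrees; the focal length in pixels is half the picture's height over the tangent of half this angle, whatever the lens; pixels are square), "cx", "cy" (the principal point, pixels), "position" and "orientation" of the camera in the world; the wrist camera has in their place "hand_eye" (4x4, takes a point from camera to tool coordinates, whose origin is the TCP and whose axes are the tool frame's). Camera axes: x right, y up, looking along -z (the intrinsics and any distortion apply to the point x, -y, -z); pixel columns grow to the right and rows downward; lengths in m; the calibration is good to about 2 mm. The wrist camera is an equidistant fisheye: a pixel r from the principal point sees the ray r / f radians off the axis. A picture is of the moment at which its call begins: read the wrist's pose just before it. camera_info takes no time and is no camera call.
- order.close_job(): hands the job in, once; it reports no verdict.
The state is a dict: "t": time; "joint_positions": joint angles; "dq": joint speeds; "tau": joint torques, N m; "position": TCP position; "ee_rot": TCP orientation; "contact_force": force on the tool from outside, world axes, zero at the start; "ft_torque": the same for the moment, N m; "opening": opening from 0.0 (shut) to 1.0 (fully open).
Only numpy, scipy, OpenCV 4.12 (cv2) and the standard library are available. Lean on these libraries where they do the work, as an engineer would, in place of code of your own. Each camera call takes 0.05 s, during which the arm holds its last target.

## Working session

There is one attempt and no reset: what is moved stays moved. The work goes in short steps, Python scripts to look and compute and a tool call to move; the robot and the scene stay as the last step left them, time stands still between calls to the robot, and variables do not carry over. Pictures are saved under pics/ and viewed, and the job is handed in when it is done.

Besides the shell and the picture viewer there is one more tool, called after ">>>" as name(argument=value, ...), one argument or row to a line, values as JSON. arm_command: Moves the arm, as the interface text tells. Its arguments: {"type":"object","properties":{"targets":{"type":"array"},"fingers":{"type":"number"},"squeeze":{"type":"number"}},"required":["targets"]}

```bash
mkdir -p pics; ls; python3 - <<'E'
from workcell import manip, read_camera, camera_info
import cv2,json
for n in ["scene","top","wrist"]:
    print(n,camera_info(n)); 
s=manip.get_state(); print(s, manip.grasp_offset)
for n in ["scene","top","wrist"]:
    cv2.imwrite(f"pics/{n}0.png",read_camera(n))
E
```

```text
pics
scene {'fov_y': 47.79795107031228, 'cx': 284.42022811225655, 'cy': 207.6418311414915, 'position': array([ 1.321292  , -0.23146853,  0.83360991]), 'orientation': array([0.72135316, 0.33646075, 0.25283773, 0.55001533])}
top {'fov_y': 46.388238015213894, 'cx': 276.8525907460925, 'cy': 205.9078139903037, 'position': array([0.27984213, 0.00570612, 1.58406178]), 'orientation': array([ 0.70594653,  0.05548773, -0.0606679 , -0.70347708])}
wrist {'fov_y': 65.70646984690485, 'cx': 281.912352856439, 'cy': 210.33025654981319, 'hand_eye': array([[ 8.76028158e-04,  2.64459880e-01, -9.64396290e-01,
        -1.43019259e-01],
       [ 9.99999386e-01, -8.86802850e-04,  6.65186968e-04,
         4.10173945e-04],
       [-6.79314113e-04, -9.64396280e-01, -2.64460494e-01,
        -6.67786212e-02],
       [ 0.00000000e+00,  0.00000000e+00,  0.00000000e+00,
         1.00000000e+00]])}
{'t': 0.0, 'joint_positions': array([-1.27919343e+00,  2.17755845e-01,  1.61494847e+00, -1.35086120e-05,
        1.31130861e+00, -1.12178080e-01]), 'dq': array([-2.93809696e-04, -7.91120269e-05, -4.46415342e-06,  7.22304565e-04,
        5.61286363e-04, -4.22062511e-04]), 'tau': array([-1.49306641e-05, -3.96844018e+01, -3.03851831e+01, -1.46508928e-04,
        9.72379261e-03,  7.80524658e-06]), 'position': array([ 0.24535139, -0.57392928,  0.22995975]), 'ee_rot': array([-0.14093957, -0.69266289, -0.14264325,  0.69282541]), 'contact_force': array([-0.03455571, -0.5610446 ,  1.16197061]), 'ft_torque': array([-0.03300823, -0.01443419, -0.00667894]), 'opening': 0.9989447438333141} 0.0187
```

View pics/scene0.png

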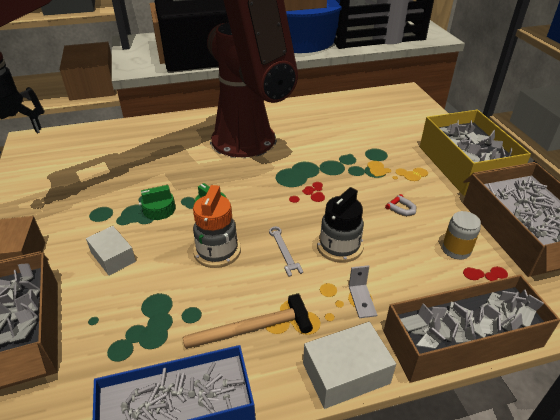

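View pics/top0.png

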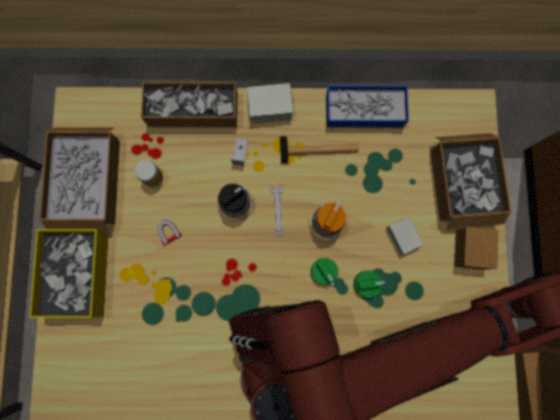

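View pics/wrist0.png

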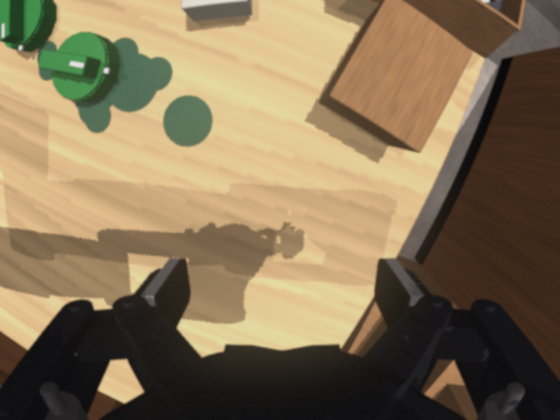

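The candidates are the orange bar cap on the canister at top (328,218), the green look-alike lids at (324,272) and (370,285), and the black cap at (235,200). The orange one fits the description. I'll enlarge it to confirm.

```bash
python3 - <<'E'
import cv2,numpy as np
a=cv2.imread("pics/top0.png")[190:250,295:365]; b=cv2.imread("pics/scene0.png")[180:270,180:250]
a=cv2.resize(a,None,fx=6,fy=6,interpolation=cv2.INTER_CUBIC);b=cv2.resize(b,None,fx=5,fy=5,interpolation=cv2.INTER_CUBIC)
c=np.zeros((450,780,3),np.uint8);c[:360,:420]=a;c[:450,425:775]=b
cv2.imwrite("pics/crop0.png",c)
E
```

```text
(no output)
```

View pics/crop0.png

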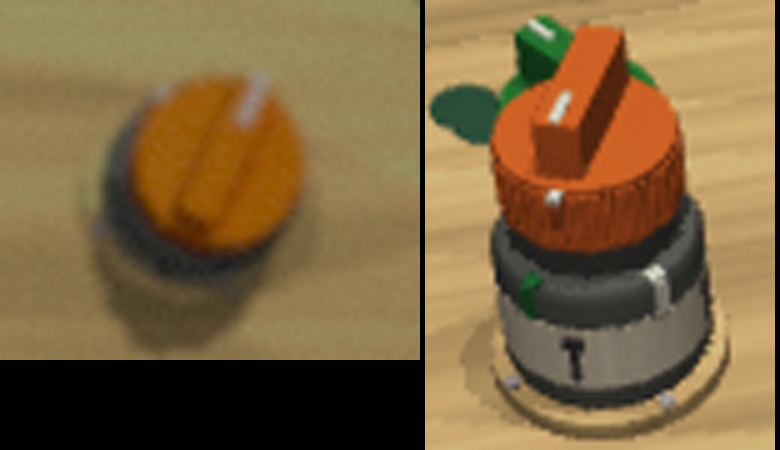

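The crop confirms it: an orange bar cap on the grey canister, with the pointer at crop (554,198), the white mark at (655,280) and the green mark at (530,295). Next I'll fit the pose.

```bash
cat > h.py <<'E'
import numpy as np
from scipy.spatial.transform import Rotation as R
from workcell import manip, read_camera, camera_info
def rot(q): return R.from_quat([q[1],q[2],q[3],q[0]]).as_matrix()
def proj(name,P,state=None):
    c=camera_info(name); f=210/np.tan(np.radians(c['fov_y'])/2)
    if name=='wrist':
        T=np.eye(4);T[:3,:3]=rot(state['ee_rot']);T[:3,3]=state['position'];T=T@c['hand_eye']
        r=T[:3,:3];p=T[:3,3]
    else: r=rot(c['orientation']);p=c['position']
    v=r.T@(np.asarray(P)-p); d=np.array([v[0],-v[1],-v[2]])
    if name=='wrist':
        h=np.hypot(d[0],d[1]);th=np.arctan2(h,d[2]);return np.array([c['cx']+f*th*d[0]/h,c['cy']+f*th*d[1]/h])
    return np.array([c['cx']+f*d[0]/d[2],c['cy']+f*d[1]/d[2]])
E
cat > fit.py <<'E'
from h import *
from scipy.optimize import least_squares
S=lambda x,y:(180+(x-425)/5,180+y/5)
T=lambda x,y:(295+x/6,190+y/6)
def cap(p,x,y,z):
    c,s=np.cos(p[2]),np.sin(p[2]);return [p[0]+c*x-s*y,p[1]+s*x+c*y,z]
obs=[('scene',S(580,27),(-.036,.011,.177)),('scene',S(627,32),(-.036,-.011,.177)),('scene',S(578,128),(.036,-.011,.177)),('scene',S(533,120),(.036,.011,.177)),('scene',S(554,198),(.043,0,.142)),
('top',T(218,163),(0,0,.145))]
def res(p):
    r=[]
    for n,u,l in obs:r+=list(proj(n,cap(p,*l))-u)
    for u,a in((S(655,280),0),(S(530,295),-np.radians(75))):
        q=[p[0],p[1],p[3]+a];r+=list(proj('scene',cap(q,.046,0,.086))-u)
    return r
best=min((least_squares(res,[.5,-.13,t0,t0+.9]) for t0 in np.arange(-3,3,.7)),key=lambda s:s.cost)
print(best.x,np.degrees(best.x[2:]),best.cost);print(np.round(np.array(best.fun).reshape(-1,2),1))
E
python3 fit.py
```

```text
Traceback (most recent call last):
  File "fit.py", line 15, in <module>
    best=min((least_squares(res,[.5,-.13,t0,t0+.9]) for t0 in np.arange(-3,3,.7)),key=lambda s:s.cost)
  File "fit.py", line 15, in <genexpr>
    best=min((least_squares(res,[.5,-.13,t0,t0+.9]) for t0 in np.arange(-3,3,.7)),key=lambda s:s.cost)
              ~~~~~~~~~~~~~^^^^^^^^^^^^^^^^^^^^^^^^
  File "fit.py", line 11, in res
    for n,u,l in obs:r+=list(proj(n,cap(p,*l))-u)
                             ~~~~^^^^^^^^^^^^^
  File "h.py", line 6, in proj
    c=camera_info(name); f=210/np.tan(np.radians(c['fov_y'])/2)
ValueError: time passes only in moves, steps and waits
```

```bash
sed -i 's/^def proj/CI={n:camera_info(n) for n in ("scene","top","wrist")}\ndef proj/; s/c=camera_info(name)/c=CI[name]/' h.py; python3 fit.py; python3 -c "
from h import *;print(manip.get_state()['t'])"
```

```text
[ 0.49022567 -0.1664306   5.7847345   0.46137732] [331.44087264  26.4349734 ] 182.77717712972702
[[  9.8   0.8]
 [ -8.8  -1.6]
 [-10.3  -1.1]
 [  8.3   2.1]
 [ -0.2  -0.1]
 [  0.   -1.6]
 [  0.3  -0.3]
 [  0.5  -2.1]]
0.15
```

```bash
sed -i 's/,\.011,/,.0110,/g;s/,-\.011,/,.011,/g;s/,\.0110,/,-.011,/g' fit.py; python3 fit.py
```

```text
[ 0.49030891 -0.16671292 -0.46213517  0.466977  ] [-26.47839481  26.75581148] 4.636133885708397
[[-0.1 -0.5]
 [-0.2 -0.4]
 [-0.2  0.5]
 [-0.9  0.8]
 [ 0.4  0.1]
 [ 0.1 -1.6]
 [ 0.3 -0.3]
 [ 0.5 -2. ]]
```

```bash
cat > plan.py <<'E'
from h import *
import sys
def plan(x,y,z,yawbar):
    s=manip.get_state();M=rot(s['ee_rot']);p=s['position']
    print('t',s['t'],'p',np.round(p,4),'tool axes',np.round(M.T,3).tolist(),'q',np.round(s['joint_positions'],3),'F',np.round(s['contact_force'],1),'Tq',np.round(s['ft_torque'],2),'open',round(s['opening'],3))
    d=M.T@(np.array([x,y,z])-p)*100
    yw=np.degrees(np.arctan2(M[1,1],M[0,1]))
    # turn about tool x (down): +turn = clockwise from above
    t=((yw-(yawbar+90))+90)%180-90
    print('shift cm',np.round(d,2),'turn rad',round(np.radians(t),3),'yaw_y',round(yw,2))
if __name__=='__main__': plan(*map(float,sys.argv[1:]))
E
python3 plan.py .4903 -.1667 .23 -26.5
```

```text
t 0.15 p [ 0.2454 -0.5741  0.2302] tool axes [[-0.001, 0.002, -1.0], [0.393, -0.92, -0.002], [-0.92, -0.393, -0.0]] q [-1.279  0.218  1.615  0.     1.311 -0.112] F [-0.2 -0.1  0.4] Tq [0.02 0.02 0.02] open 1.0
shift cm [  0.09 -27.84 -38.53] turn rad 0.866 yaw_y -66.86
```

>>> arm_command(
  targets=[
    [0,-2.8,-3.85,0.1],
    [0,-5.6,-7.7,0.2],
    [0,-8.4,-11.5,0.3],
    [0,-11.2,-15.4,0.4],
    [0,-14,-19.3,0.5],
    [0,-16.8,-23.1,0.6],
    [0,-19.6,-27,0.72],
    [0,-22.4,-30.8,0.85],
  ],
)

```text
t: 0.95
position: [0.441, -0.2463, 0.2311]
ee_rot: [-0.158, 0.689, -0.158, -0.689]
contact_force: [1.0, 0.3, -0.5]
opening: 0.998
```

```bash
python3 plan.py .4903 -.1667 .23 -26.5
```

```text
t 0.95 p [ 0.441  -0.2463  0.2311] tool axes [[0.0, 0.0, -1.0], [-0.435, -0.901, -0.0], [-0.901, 0.435, -0.0]] q [-0.648 -0.041  1.892  0.     1.291  1.372] F [ 1.   0.3 -0.5] Tq [ 0.02 -0.03  0.02] open 0.998
shift cm [ 0.11 -9.31 -0.98] turn rad 0.013 yaw_y -115.77
```

>>> arm_command(
  targets=[
    [0,-3,-0.3,0.013],
    [0,-6.2,-0.6,0.013],
    [0,-9.3,-1,0.013],
    [0,-9.3,-1,0.013],
    [0,-9.3,-1,0.013],
  ],
)

```text
t: 1.45
position: [0.4894, -0.1682, 0.2309]
ee_rot: [0.16, -0.689, 0.16, 0.689]
contact_force: [-0.3, -0.2, 0.4]
opening: 1.001
```

```bash
python3 plan.py .4903 -.1667 .15 -26.5; python3 - <<'E'
from h import *
import cv2
s=manip.get_state();im=read_camera('wrist')
c,sn=np.cos(np.radians(-26.5)),np.sin(np.radians(-26.5))
for l in [(-.036,.011,.177),(-.036,-.011,.177),(.036,-.011,.177),(.036,.011,.177),(.043,0,.142)]:
    P=[.4903+c*l[0]-sn*l[1],-.1667+sn*l[0]+c*l[1],l[2]]
    u=proj('wrist',P,s);print(np.round(u,1));cv2.circle(im,tuple(int(round(v)) for v in u),2,(255,0,255),-1)
cv2.imwrite('pics/w1.png',im)
E
```

```text
t 1.45 p [ 0.4894 -0.1682  0.2309] tool axes [[-0.001, -0.0, -1.0], [-0.44, -0.898, 0.001], [-0.898, 0.44, 0.001]] q [-4.660e-01 -1.300e-02  1.864e+00 -1.000e-03  1.291e+00  1.560e+00] F [-0.3 -0.2  0.4] Tq [ 0.01 -0.   -0.01] open 1.001
shift cm [ 8.09 -0.18 -0.02] turn rad 0.007 yaw_y -116.11
[262.4 279.4]
[294.8 279.7]
[297.1 173.8]
[261.2 173.6]
[279.6 156.4]
```

View pics/w1.png

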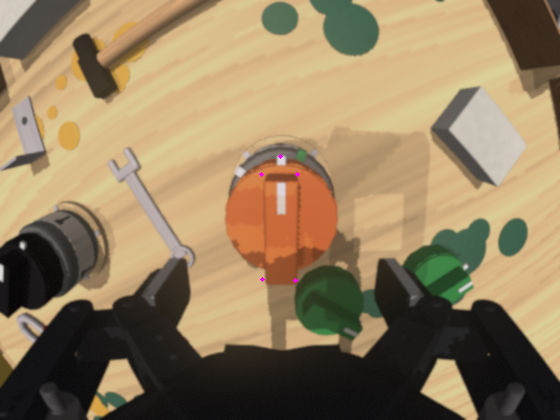

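The wrist view shows the orange bar at (264–298, 176–284). My predicted corners sit about 2 px to its left. I'll refine on an enlarged crop, since centring matters against the 1.5 mm play.

```bash
python3 - <<'E'
import cv2
a=cv2.imread("pics/w1.png")[135:295,215:345]
cv2.imwrite("pics/crop1.png",cv2.resize(a,None,fx=3.7,fy=3.7,interpolation=cv2.INTER_CUBIC))
E
```

```text
(no output)
```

View pics/crop1.png

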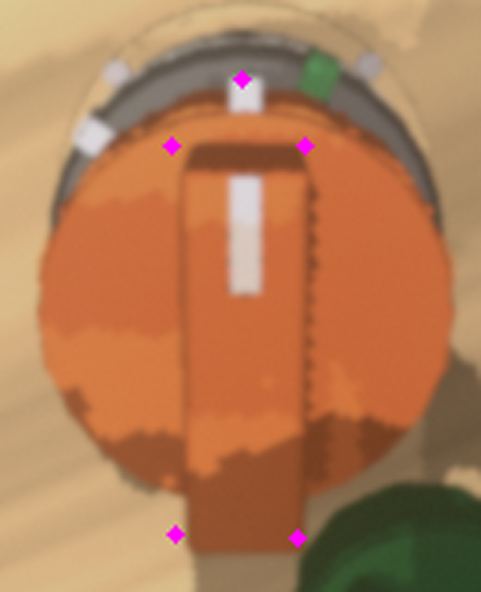

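```bash
cat > fitw.py <<'E'
from h import *
from scipy.optimize import least_squares
s=manip.get_state()
W=lambda x,y:np.array([215+(x+.5)/3.7-.5,135+(y+.5)/3.7-.5])
def cap(p,a,x,y,z):
    c,sn=np.cos(a),np.sin(a);return [p[0]+c*x-sn*y,p[1]+sn*x+c*y,z]
obs=[(W(187,172),(.036,.011,.177)),(W(306,172),(.036,-.011,.177)),(W(304,552),(-.036,-.011,.177)),(W(190,552),(-.036,.011,.177)),(W(246,95),(.043,0,.142))]
def res(p):
    r=[]
    for u,l in obs:r+=list(proj('wrist',cap(p,p[2],*l),s)-u)
    for u,a in((W(95,137),0),(W(320,76),-np.radians(75))):
        r+=list(proj('wrist',cap(p,p[3]+a,.046,0,.086),s)-u)
    return r
for y in(1,-1):
    obs=[(u,(l[0],y*l[1],l[2])) for u,l in obs]
    b=least_squares(res,[.49,-.167,-.46,.46])
    print(b.x,np.degrees(b.x[2:]),b.cost);print(np.round(np.array(b.fun).reshape(-1,2),1).tolist())
E
python3 fitw.py
```

```text
[ 0.48582088 -0.16700759 -0.45520685  0.46597613] [-26.08143127  26.69846564] 6.947133583269123
[[-1.9, -1.1], [1.7, -1.1], [0.7, 0.8], [-0.7, 0.8], [0.1, 1.6], [0.2, -0.2], [-0.2, -0.3]]
[ 0.4856113  -0.16689574 -0.45501471  0.46482618] [-26.07042257  26.63257856] 2149.171555697472
[[33.9, -0.8], [-34.1, -0.7], [-31.5, 1.1], [31.5, 1.1], [0.1, 1.9], [0.3, 0.0], [-0.1, -0.0]]
```

>>> arm_command(
  targets=[
    [2.5,-0.06,0.19,0.004],
    [5,-0.06,0.19,0.004],
    [6.8,-0.06,0.19,0.004],
    [7.6,-0.06,0.19,0.004],
    [8.1,-0.06,0.19,0.004],
    [8.1,-0.06,0.19,0.004],
  ],
)

```text
t: 2.1
position: [0.4878, -0.1678, 0.1502]
ee_rot: [0.162, -0.688, 0.162, 0.688]
contact_force: [0.5, 1.0, 1.2]
opening: 0.999
```

```bash
python3 plan.py .488 -.1668 .15 -26.3; python3 -c "
from h import *
import cv2
cv2.imwrite('pics/w2.png',read_camera('wrist'))
cv2.imwrite('pics/s2.png',cv2.resize(read_camera('scene')[130:280,120:320],None,fx=3,fy=3))"
```

```text
t 2.1 p [ 0.4878 -0.1678  0.1502] tool axes [[-0.0, 0.0, -1.0], [-0.446, -0.895, 0.0], [-0.895, 0.446, 0.0]] q [-0.467  0.072  1.938 -0.     1.131  1.566] F [0.5 1.  1.2] Tq [ 0.01 -0.   -0.01] open 0.999
shift cm [ 0.02 -0.1   0.03] turn rad -0.003 yaw_y -116.5
```

View pics/w2.png

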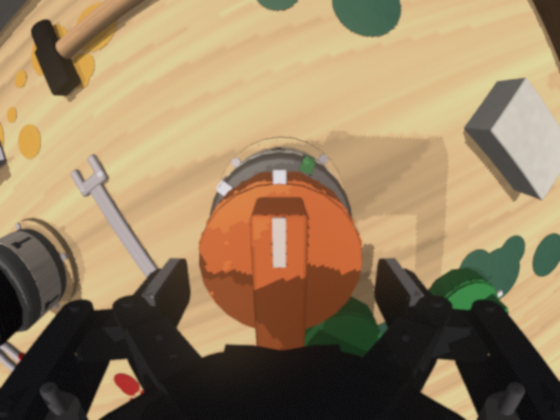

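View pics/s2.png

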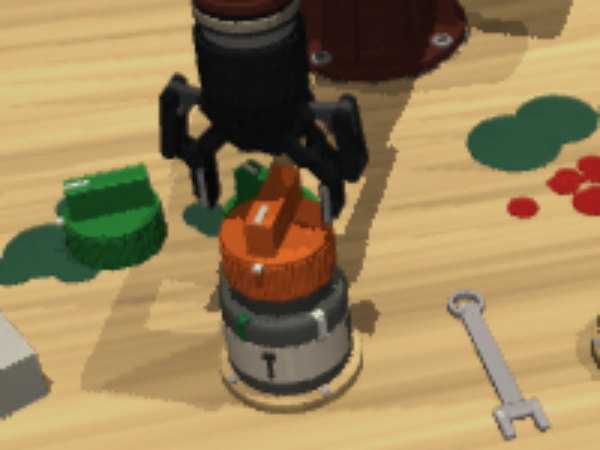

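The jaws straddle the bar: in the wrist view it is at columns 252–306, between finger pads at 188 and 378. Closing now.

>>> arm_command(
  targets=[
    [0,0,0,0],
    [0,0,0,0],
    [0,0,0,0],
    [0,0,0,0],
    [0,0,0,0],
    [0,0,0,0],
  ],
  fingers=1.6,
  squeeze=35,
)

```text
t: 2.8
position: [0.4883, -0.1672, 0.1506]
ee_rot: [-0.162, 0.688, -0.162, -0.688]
contact_force: [-0.7, 0.5, 1.5]
opening: 0.248
```

```bash
python3 plan.py .488 -.1668 .15 -26.3
```

```text
t 2.8 p [ 0.4883 -0.1672  0.1506] tool axes [[0.0, 0.0, -1.0], [-0.445, -0.895, -0.0], [-0.895, 0.445, -0.0]] q [-0.466  0.072  1.938  0.     1.131  1.566] F [-0.7  0.5  1.5] Tq [0.04 0.04 0.  ] open 0.248
shift cm [ 0.06 -0.02  0.04] turn rad -0.002 yaw_y -116.44
```

>>> arm_command(
  targets=[
    [0,0,0,-0.08],
    [0,0,0,-0.18],
    [0,0,0,-0.28],
    [0,0,0,-0.3],
  ],
)

```text
t: 3.2
position: [0.4883, -0.1675, 0.1506]
ee_rot: [-0.057, 0.705, -0.057, -0.705]
contact_force: [-1.1, -0.0, 1.7]
opening: 0.252
```

```bash
python3 plan.py .488 -.1668 .15 -26.3; python3 -c "
from h import *
import cv2
cv2.imwrite('pics/w3.png',read_camera('wrist'))"
```

```text
t 3.2 p [ 0.4883 -0.1675  0.1506] tool axes [[0.0, -0.001, -1.0], [-0.16, -0.987, 0.0], [-0.987, 0.16, -0.0]] q [-0.466  0.072  1.938 -0.     1.131  1.265] F [-1.1 -0.   1.7] Tq [-0.06  0.01 -0.03] open 0.252
shift cm [ 0.06 -0.06  0.04] turn rad 0.298 yaw_y -99.2
```

View pics/w3.png

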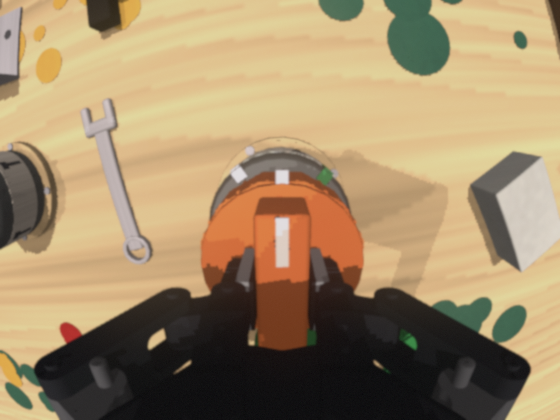

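The cap turns with the jaws: the pointer is still at (282,177), the white mark has come nearer at (239,174), and the green mark has moved off to (326,176). I'll turn on until the pointer is over the white mark.

>>> arm_command(
  targets=[
    [0,0,0,-0.1],
    [0,0,0,-0.22],
    [0,0,0,-0.34],
    [0,0,0,-0.46],
    [0,0,0,-0.56],
    [0,0,0,-0.62],
    [0,0,0,-0.62],
  ],
)

```text
t: 3.95
position: [0.4877, -0.1666, 0.1496]
ee_rot: [-0.16, -0.689, -0.161, 0.689]
contact_force: [0.6, 0.6, -1.2]
opening: 0.25
```

```bash
python3 plan.py .488 -.1668 .15 26.7; python3 -c "
from h import *
import cv2
cv2.imwrite('pics/w4.png',read_camera('wrist'))"
```

```text
t 3.95 p [ 0.4877 -0.1666  0.1496] tool axes [[-0.001, 0.001, -1.0], [0.441, -0.897, -0.002], [-0.897, -0.441, 0.0]] q [-4.660e-01  7.200e-02  1.939e+00  1.000e-03  1.131e+00  6.480e-01] F [ 0.6  0.6 -1.2] Tq [ 0.3  -0.1   0.02] open 0.25
shift cm [-0.04  0.03 -0.02] turn rad -0.009 yaw_y -63.83
```

View pics/w4.png

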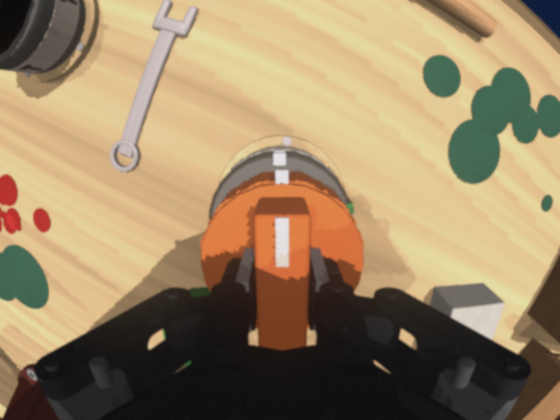

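The pointer (282,177) lines up with the white mark (280,158), and the wrist force has shifted by about the cap's weight. Slackening the grip.

>>> arm_command(
  targets=[
    [0,0,0,0],
    [0,0,0,0],
    [0,0,0,0],
    [0,0,0,0],
  ],
  fingers=3.2,
)

```text
t: 4.4
position: [0.4882, -0.1674, 0.1505]
ee_rot: [0.161, 0.689, 0.16, -0.689]
contact_force: [0.2, 0.6, -0.7]
opening: 0.373
```

```bash
python3 plan.py .488 -.1668 .138 26.7; python3 -c "
from h import *
import cv2
a=read_camera('wrist')[120:350,150:410];b=read_camera('scene')[130:280,150:300]
cv2.imwrite('pics/w5.png',cv2.hconcat([cv2.resize(a,(400,354)),cv2.resize(b,(354,354))]))"
```

```text
t 4.4 p [ 0.4882 -0.1674  0.1505] tool axes [[0.0, -0.0, -1.0], [0.442, -0.897, 0.0], [-0.897, -0.442, -0.0]] q [-0.466  0.072  1.938 -0.     1.131  0.646] F [ 0.2  0.6 -0.7] Tq [-0.01 -0.03 -0.01] open 0.373
shift cm [ 1.25 -0.07 -0.01] turn rad -0.008 yaw_y -63.75
```

View pics/w5.png

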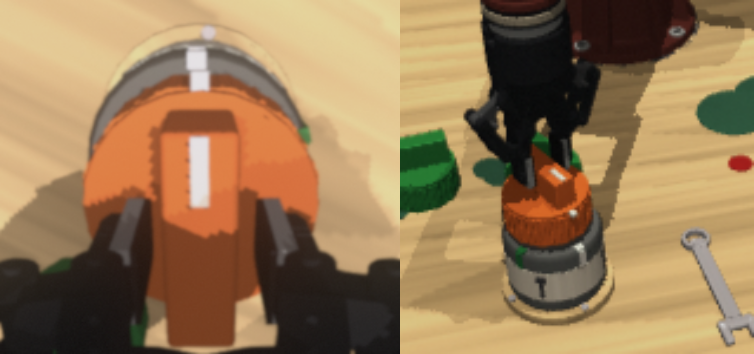

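```bash
python3 - <<'E'
from h import *
import cv2
im=read_camera('scene')
a=np.radians(26.7)
d=np.array([np.cos(a),np.sin(a)])
for dz,col in((0,(255,0,0)),(-.012,(255,0,255))):
  for z,r in((.142,.043),(.177,.036)):
    P=[*(np.array([.489,-.1668])+r*d),z+dz];u=proj('scene',P);print(dz,r,np.round(u,1))
print('mark',proj('scene',[*(np.array([.489,-.1668])+.046*d),.086]))
cv2.imwrite('pics/s6.png',cv2.resize(im[180:260,180:260],None,fx=7,fy=7,interpolation=cv2.INTER_CUBIC))
E
```

```text
0 0.043 [223.4 216.3]
0 0.036 [220.2 202.5]
-0.012 0.043 [223.8 220.3]
-0.012 0.036 [220.7 206.8]
mark [226.11632679 235.34360065]
```

View pics/s6.png

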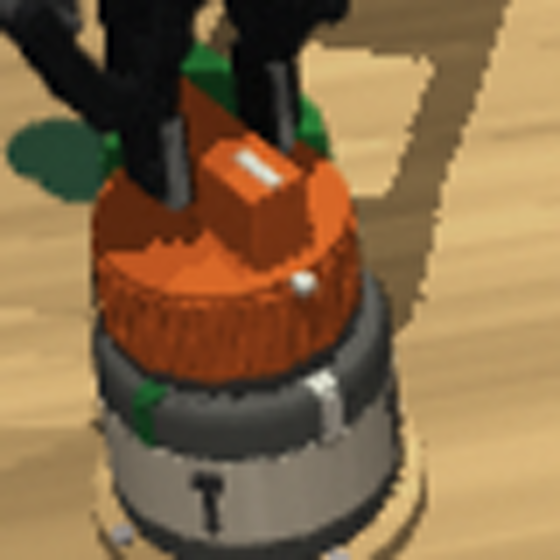

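The pointer is at (223,220). I predicted (224,220) for dropped and (223,216) for still on the ridges, so it has dropped. Lowering 12 mm and regripping.

>>> arm_command(
  targets=[
    [0.6,0,0,0],
    [1.2,0,0,0],
    [1.2,0,0,0],
  ],
)

```text
t: 4.85
position: [0.487, -0.1667, 0.1368]
ee_rot: [-0.16, -0.688, -0.161, 0.689]
contact_force: [0.5, 0.9, -0.3]
opening: 0.376
```

>>> arm_command(
  targets=[
    [0,0,0,0],
    [0,0,0,0],
    [0,0,0,0],
    [0,0,0,0],
  ],
  fingers=1.6,
  squeeze=35,
)

```text
t: 5.25
position: [0.4878, -0.1669, 0.138]
ee_rot: [-0.16, -0.688, -0.161, 0.689]
contact_force: [-0.7, 1.5, -1.9]
opening: 0.251
```

>>> arm_command(
  targets=[
    [0.03,0,0,0.1],
    [0.07,0,0,0.2],
    [0.1,0,0,0.3],
    [0.13,0,0,0.4],
    [0.13,0,0,0.4],
  ],
)

```text
t: 5.75
position: [0.4883, -0.1673, 0.1375]
ee_rot: [0.021, 0.707, 0.021, -0.707]
contact_force: [-0.8, 2.2, 0.3]
opening: 0.251
```

```bash
python3 plan.py .488 -.1668 .138 -48.3; python3 -c "
from h import *
import cv2
cv2.imwrite('pics/w7.png',read_camera('wrist'))"
```

```text
t 5.75 p [ 0.4883 -0.1673  0.1375] tool axes [[0.0, -0.0, -1.0], [0.058, -0.998, 0.0], [-0.998, -0.058, -0.0]] q [-0.466  0.089  1.947  0.     1.105  1.046] F [-0.8  2.2  0.3] Tq [ 0.18  0.22 -0.06] open 0.251
shift cm [-0.05 -0.05  0.02] turn rad 0.902 yaw_y -86.65
```

View pics/w7.png

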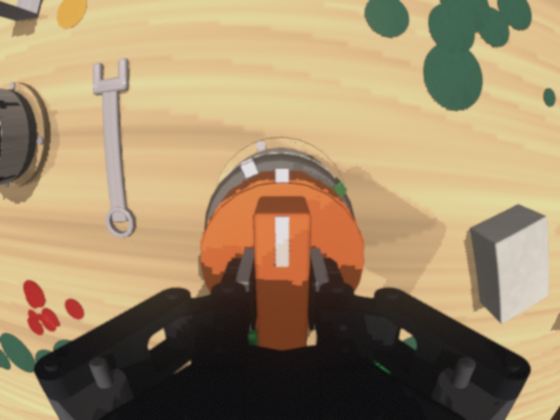

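The pointer (282,177) is now clockwise of the white mark (250,168), forces are low, and the cap follows. Continuing.

>>> arm_command(
  targets=[
    [0.04,0,0,0.1],
    [0.08,0,0,0.2],
    [0.12,0,0,0.3],
    [0.15,0,0,0.4],
    [0.19,0,0,0.5],
    [0.23,0,0,0.6],
    [0.23,0,0,0.6],
  ],
)

```text
t: 6.5
position: [0.4881, -0.1674, 0.1345]
ee_rot: [-0.188, 0.682, -0.189, -0.681]
contact_force: [-0.9, 0.2, -1.0]
opening: 0.251
```

```bash
python3 plan.py .488 -.1668 .133 -48.3
```

```text
t 6.5 p [ 0.4881 -0.1674  0.1345] tool axes [[0.0, -0.0, -1.0], [-0.514, -0.858, 0.0], [-0.858, 0.514, -0.0]] q [-0.466  0.093  1.949 -0.     1.099  1.644] F [-0.9  0.2 -1. ] Tq [-0.01  0.04  0.02] open 0.251
shift cm [ 0.15 -0.05  0.04] turn rad 0.303 yaw_y -120.92
```

>>> arm_command(
  targets=[
    [0.05,0,0,0.1],
    [0.09,0,0,0.2],
    [0.13,0,0,0.27],
    [0.14,0,0,0.3],
    [0.14,0,0,0.3],
  ],
)

```text
t: 7.0
position: [0.4876, -0.1672, 0.1332]
ee_rot: [0.287, -0.646, 0.288, 0.646]
contact_force: [-2.3, -0.1, 0.5]
opening: 0.255
```

```bash
python3 plan.py .488 -.1668 .133 -48.3;  python3 -c "
from h import *
import cv2
cv2.imwrite('pics/w8.png',read_camera('wrist'))"
```

```text
t 7.0 p [ 0.4876 -0.1672  0.1332] tool axes [[-0.001, -0.0, -1.0], [-0.743, -0.669, 0.001], [-0.669, 0.743, 0.001]] q [-4.660e-01  9.400e-02  1.950e+00 -1.000e-03  1.098e+00  1.943e+00] F [-2.3 -0.1  0.5] Tq [0.1  0.37 0.31] open 0.255
shift cm [ 0.02 -0.06  0.  ] turn rad 0.005 yaw_y -138.01
```

View pics/w8.png

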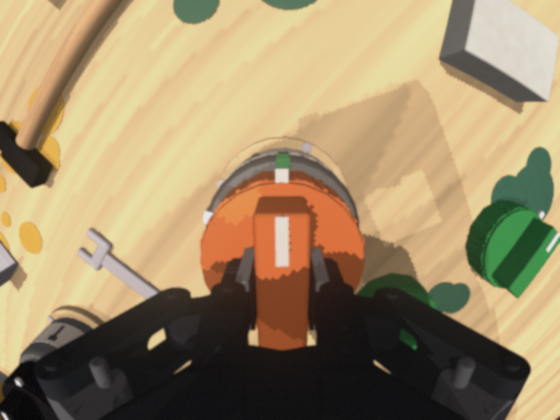

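The pointer (282,177) is over the green mark (283,160), and the axial torque has risen to 0.31 N m. A small nudge will confirm the stop.

>>> arm_command(
  targets=[
    [0.01,0,0,0.02],
    [0.02,0,0,0.05],
    [0.02,0,0,0.05],
  ],
  squeeze=50,
)

```text
t: 7.35
position: [0.4877, -0.1674, 0.1331]
ee_rot: [0.304, -0.638, 0.305, 0.639]
contact_force: [-3.2, -0.5, 0.9]
opening: 0.247
```

```bash
python3 plan.py .488 -.1668 .133 -48.3
```

```text
t 7.35 p [ 0.4877 -0.1674  0.1331] tool axes [[-0.001, -0.001, -1.0], [-0.777, -0.63, 0.002], [-0.63, 0.777, -0.0]] q [-0.466  0.095  1.95  -0.002  1.097  1.995] F [-3.2 -0.5  0.9] Tq [-0.12  0.65  1.22] open 0.247
shift cm [ 0.01 -0.06  0.03] turn rad -0.046 yaw_y -140.95
```

Torque of 1.2 N m shows a hard stop. Releasing and retreating straight up.

>>> arm_command(
  targets=[
    [0,0,0,0],
    [0,0,0,0],
    [0,0,0,-0.05],
    [0,0,0,-0.05],
  ],
  fingers=4.5,
)

```text
t: 7.75
position: [0.4891, -0.1675, 0.1337]
ee_rot: [-0.29, 0.646, -0.289, -0.644]
contact_force: [0.4, -0.1, -0.0]
opening: 0.528
```

>>> arm_command(
  targets=[
    [-2,0,0,0],
    [-5,0,0,0],
    [-9,0,0,0],
    [-12,0,0,0],
    [-12,0,0,0],
    [-12,0,0,0],
  ],
)

```text
t: 8.35
position: [0.4889, -0.1676, 0.2543]
ee_rot: [-0.289, 0.646, -0.289, -0.644]
contact_force: [-0.9, 0.4, -0.7]
opening: 0.527
```

```bash
python3 plan.py .488 -.1668 .133 -48.3; python3 - <<'E'
from h import *
import cv2
a=np.radians(26.7-75);d=np.array([np.cos(a),np.sin(a)])
s=manip.get_state();w=read_camera('wrist');im=read_camera('scene')
for dz in(0,-.012,-.017):
  for z,r in((.142,.043),(.177,.036)):
    P=[*(np.array([.489,-.1668])+r*d),z+dz];print(dz,r,np.round((proj('scene',P)-180)*6,0),np.round(proj('wrist',P,s),1))
b=cv2.resize(im[180:260,180:260],None,fx=6,fy=6,interpolation=cv2.INTER_CUBIC)
c=np.zeros((480,800,3),np.uint8);c[:,:480]=b;c[:240,480:]=cv2.resize(w,(320,240))
cv2.imwrite('pics/s9.png',c)
E
```

```text
t 8.35 p [ 0.4889 -0.1676  0.2543] tool axes [[0.003, -0.001, -1.0], [-0.747, -0.665, -0.002], [-0.665, 0.747, -0.003]] q [-4.660e-01 -3.700e-02  1.843e+00  1.000e-03  1.332e+00  1.947e+00] F [-0.9  0.4 -0.7] Tq [-0.01  0.01  0.04] open 0.527
shift cm [12.13  0.04  0.15] turn rad -0.0 yaw_y -138.3
0 0.043 [117. 225.] [281.2 154.8]
0 0.036 [119. 141.] [281.1 169.9]
-0.012 0.043 [121. 249.] [281.3 153.5]
-0.012 0.036 [123. 167.] [281.1 167.5]
-0.017 0.043 [122. 259.] [281.3 152.9]
-0.017 0.036 [124. 177.] [281.2 166.6]
```

View pics/s9.png

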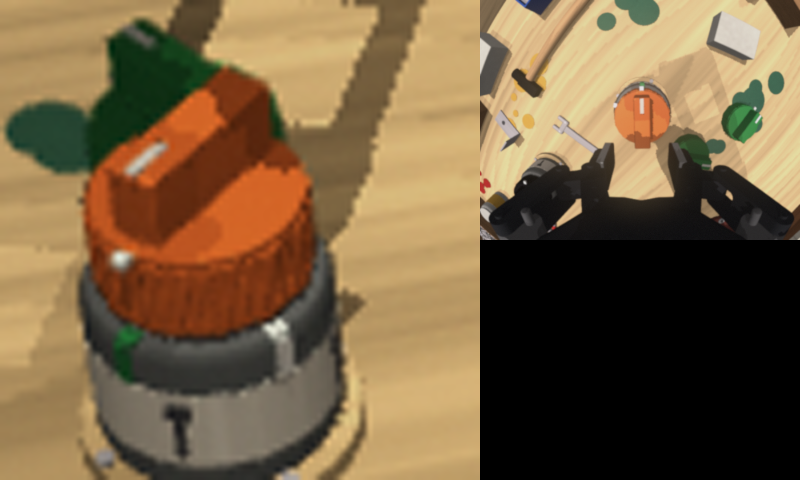

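The pointer is at (122,260), against a prediction of (122,259) for fully down. It sits over the green mark at (128,335), and the cap is level and released.

```bash
python3 -c "
from workcell import order
print(order.close_job())"
```

```text
the job is handed in; nothing more can be done
None
```

I turned the orange cap back about 53° until its pointer was over the white mark, then slackened the grip and it dropped 12 mm into the thread. I then regripped it, screwed it 75° clockwise to the stop, let go and backed straight up. The job was handed in at about 8.5 s; no verdict was reported.

**Last checks:**
- **Closed:** the stop showed as a torque of about 1.2 N m. The pointer is over the green mark, and in the scene picture it is within a pixel of where a fully lowered cap should put it.
- **Released:** the cap looks level, and the gripper is about 12 cm above its release height with nothing touching it.
- **Bystanders:** I saw no contact with them and forces stayed at a few newtons. I did not measure their positions afterwards.

**Disagreement:** the wrist camera and the fixed cameras placed the canister about 4 mm apart, so I used the middle. The gripper's readings at both grips agreed with that to within about 1 mm.

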